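# Angle a slotted rail past a post into its bay

## Task

Gently push the aluminium rail across the bench mat into the wooden bay, without gripping or lifting it: angle one end in behind the steel post while the other end is still outside, then push the other end round until the whole rail lies inside, flat along the bay's back strip. Leave the breadboard, the red board and the jar where they are, and finish with the robot clear.

Things in the scene. Friction and masses are not known exactly. Their poses are not given: they have to be found in the camera images.
- rail: straight bare-aluminium slotted rail, 270 mm long, 20 mm wide, 30 mm high, about 0.18 kg, lying loose and flat on the mat in front of the bay. Origin: centre of its underside; y along its length, z up. Its two ends are alike. Pushed sideways 110 mm from its middle it turns about a point some 65 mm beyond the middle.
- rail_end1 (a point): centre of the rail's +y end face, 15 mm above its underside
- rail_end2 (a point): centre of the rail's -y end face, 15 mm above its underside
- bay: fixed bay of three pale wooden strips, 14 mm thick, 25 mm high, open towards the robot, no floor (the rail slides on the mat, z = 0). Inside 330 mm long (y), 85 mm deep (x). Origin: middle of the open mouth, mat level; x points into the bay: back strip's inner face at x = 85 mm, end strips' inner faces at y = +/-165 mm, from the mouth (x = 0) to the back. Flush rail: centre at x = 75 mm
- post: fixed upright steel post, 18 mm diameter, 42 mm high, black band near the top, thin flat flange 34 mm wide at its foot (no obstacle), on the bay's mouth line 95 mm to one side of its middle (either side: read it). Origin: centre of its foot; axes parallel to the bay's. Between it and the farther end strip 251 mm are free, less than the rail's length
- socket: empty flat round threaded socket, flush with the mat, at the same place on the other side of the mouth; no obstacle. Origin: its centre
- breadboard: bystander: loose white breadboard with a green module, 55 x 82 mm, 13 mm high, to the right of the bay (-y). Origin: centre of its underside
- driver_board: bystander: loose red circuit board with black heat-sink fins, 43 x 43 mm, 29 mm high, to the left of the work (+y). Origin: centre of its underside
- standoff_jar: bystander: small loose clear jar with a black lid, 48 mm in diameter, 55 mm high, to the left of the bay (+y). Origin: centre of its underside

How it is judged:
By the outcome, as a careful person would: the job done as asked, in the order asked, and still so for the second after the job is handed in, with the robot touching nothing.
It also fails if it takes over 58 s, if anything falls off the work surface, if the arm or the gripper's body presses on something with over 40 N, if the wrist force passes 120 N, or if a joint passes its speed limit or range.

## Robot

A 6-joint arm with a two-finger parallel gripper is mounted at the origin on the work surface. World frame = base frame: x ahead of the robot, y to its left, z up, the work surface at z = 0. Lengths are in m, angles in rad, forces in N, time in s.
With the tool pointing down it reaches from about 0.325 to 0.9 m from the base axis. Payload 6.1 kg.
Tool frame: the origin (TCP) lies midway between the tips of the shut fingers; the grasp point (between the pads) lies 19 mm behind it; z points along the fingers, y is the line along which they close (so a half turn about z gives the same grasp; the last joint's range is limited). The gripper opens to 85 mm and grips with 20 to 120 N. Pads are 22 mm wide; open, the fingers measure 114 mm over their backs; the gripper's body (76 mm by 85 mm) begins 54 mm behind the grasp point. The pads swing forward as they close: fully open they stand 13 mm farther back than shut.
Start: joints at [-1.316, 0.22, 1.526, -0, 1.395, -0.126], TCP at [0.232, -0.58, 0.231] pointing down, gripper open.
Joint ranges: [-2.98, 2.98], [-0.91, 2.08], [0.09, 2.57], [-1.24, 4.39], [0.2, 2.65], [-2.68, 2.68]. Speed limits (rad/s): [2.57, 2.57, 3.01, 3.14, 3.14, 3.14].

## Interface

Orientations are given as a rotation vector (axis times angle).
In Python, from rig import manip gives the robot as it stands.
- The arm moves only by the shell command python3 inch.py [OPENING] [FORCE], which reads ROWS from standard input. ROWS is a JSON object whose key "segments" holds a list of rows, 1 to 5 of them, each of 6 numbers: dx, dy, dz in shares of the most that a row can go, 1 being 50 mm, then a rotation vector rx, ry, rz in a scale on which 1.0 is pi rad; each row shifts and turns the commanded pose from where the row before left it, along the tool's axes as they then stand; what a row does not reach is not made up. A row lasts 1/10 s, in which the tool goes at most 0.05 m and 0.15 rad, less where a joint would pass 70% of its speed; a pose out of reach is approached as far as the arm can. OPENING is the opening from 0.0 (shut) to 1.0 (fully open), set as the command begins (- or left out keeps the last). The fingers move at their own pace and stop on an object; FORCE is the grip in N (left out, the last holds). Time passes only in rows, so rows that do not move let the fingers close. It prints the time, the measured TCP pose, the force, the opening and the grip force at its end. Shift and turn numbers lie between -1 and 1, and a call with a number outside is refused. Input that does not fit is refused with a message, and nothing moves.
- manip.sense(): the state, without advancing time (a new reading comes with each control period).
- manip.camera(name): name is "side" or "top"; returns a dict with "pixels" (384x512x3 uint8, red, green, blue), "camera_matrix" (3x3 intrinsics, pixels), "R" (3x3) and "t" (3): a world point X has camera coordinates R X + t. Camera axes: x right, y down, z forward; pixel columns grow to the right and rows downward; lengths in m; the calibration is good to about 2 mm. A picture is of the moment at which its call begins. There is no depth.
- manip.sign_off(): hands the job in; it is judged then, once.
The state is a dict: "clock": time; "joint_pos": joint angles; "dq": joint speeds; "joint_efforts": joint torques, N m; "tool_pos": TCP position; "tool_rot": TCP orientation; "wrist_force": force on the tool from outside, world axes, zero at the start; "ft_torque": the same for the moment, N m; "opening": opening from 0.0 (shut) to 1.0 (fully open); "grasp_force": force on a finger pad.
Only numpy, scipy, OpenCV 4.12 (cv2) and the standard library are available. Lean on these libraries where they do the work, as an engineer would, in place of code of your own. Each camera call takes 0.05 s, during which the arm holds its last target. There are 200 camera calls.

## Working session

There is one attempt and no reset: what is moved stays moved. The work goes in short steps, Python scripts to look and compute and a shell command to move; the robot and the scene stay as the last step left them, time stands still between calls to the robot, and variables do not carry over. Pictures are saved under pics/ and viewed, at most 10 in all, crops included, and the job is handed in when it is done.

```bash
ls; mkdir -p pics; python3 - <<'E'
from rig import manip
import cv2,numpy as np
for n in("top","side"):
    c=manip.camera(n); cv2.imwrite(f"pics/{n}0.png",cv2.resize(c["pixels"][:,:,::-1],(800,600),interpolation=cv2.INTER_CUBIC))
    print(n,c["camera_matrix"].round(1).tolist(),c["R"].round(3).tolist(),c["t"].round(3).tolist())
s=manip.sense();print(s)
E
```

```text
inch.py
pics
rig.py
top [[407.2, 0.0, 248.5], [0.0, 407.2, 187.5], [0.0, 0.0, 1.0]] [[0.007, -1.0, 0.015], [-0.99, -0.009, -0.137], [0.137, -0.013, -0.99]] [-0.018, 0.574, 1.025]
side [[450.7, 0.0, 255.8], [0.0, 450.7, 190.8], [0.0, 0.0, 1.0]] [[0.94, -0.34, -0.013], [-0.236, -0.624, -0.745], [0.245, 0.704, -0.667]] [-0.548, 0.193, 0.979]
{'clock': 0.1, 'joint_pos': array([-1.31608749e+00,  2.21159951e-01,  1.52751757e+00, -1.16752146e-06,
        1.39472229e+00, -1.26128732e-01]), 'dq': array([ 0.00012734, -0.00131227, -0.00260539,  0.00054837, -0.00045527,
       -0.00133728]), 'joint_efforts': array([ 1.45141330e-03, -4.98244643e+01, -3.90545011e+01, -1.20185427e-04,
        5.69333133e-03,  2.17736408e-05]), 'tool_pos': array([ 0.23214806, -0.57968117,  0.23028975]), 'tool_rot': array([-3.08303772e+00, -5.94268631e-01,  1.84069157e-04]), 'wrist_force': array([ 0.38303629, -0.14469151,  0.03650612]), 'ft_torque': array([ 0.01331767, -0.00071678, -0.04274627]), 'grasp_force': 0.0, 'opening': 0.9982885355111403}
```

View pics/top0.png

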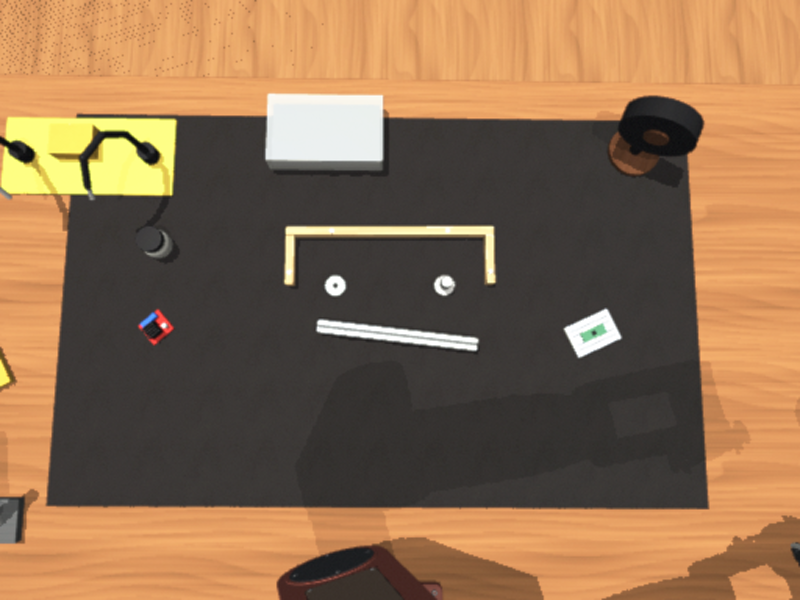

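View pics/side0.png

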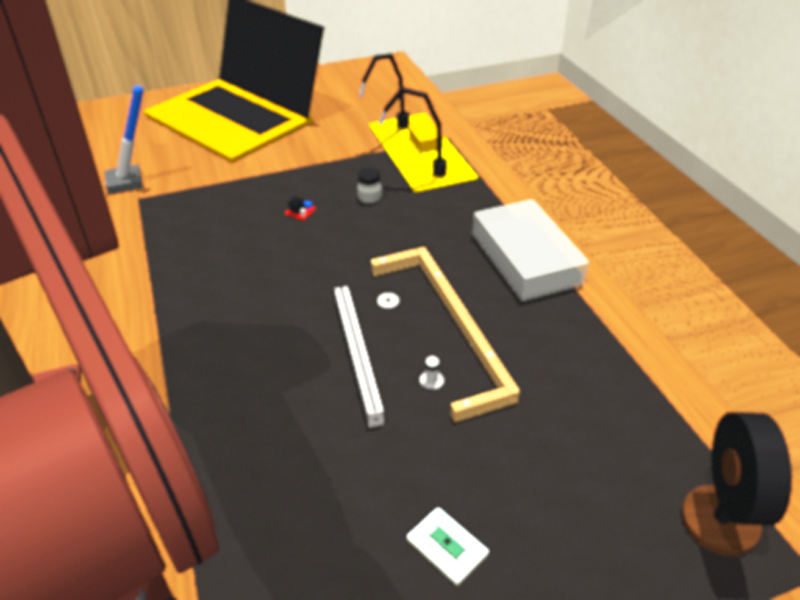

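The top picture shows the bay open downwards, with its back strip at about row 231 and its ends at columns 290 and 490. The post is on the right (-y) at (445,285) and the socket at (335,285). The rail runs from (318,326) to (477,344). Next I'll enlarge this area.

```bash
cat > h.py <<'E'
from rig import manip
import cv2,numpy as np
def crop(name,fn,x0=170,y0=130,w=160,h=120,k=5):
    c=manip.camera(name); p=c["pixels"][y0:y0+h,x0:x0+w,::-1]
    cv2.imwrite(fn,cv2.resize(p,None,fx=k,fy=k,interpolation=cv2.INTER_CUBIC)); return c
def world(c,u,v,z):
    d=c["R"].T@np.linalg.inv(c["camera_matrix"])@np.array([u,v,1.]); o=-c["R"].T@c["t"]
    return (o+d*(z-o[2])/d[2])
def cw(c,X,Y,z,x0=170,y0=130,k=5): return world(c,x0+(X+.5)/k-.5,y0+(Y+.5)/k-.5,z)
E
python3 -c "
from h import *
crop('top','pics/t1.png')"
```

```text
(no output)
```

View pics/t1.png

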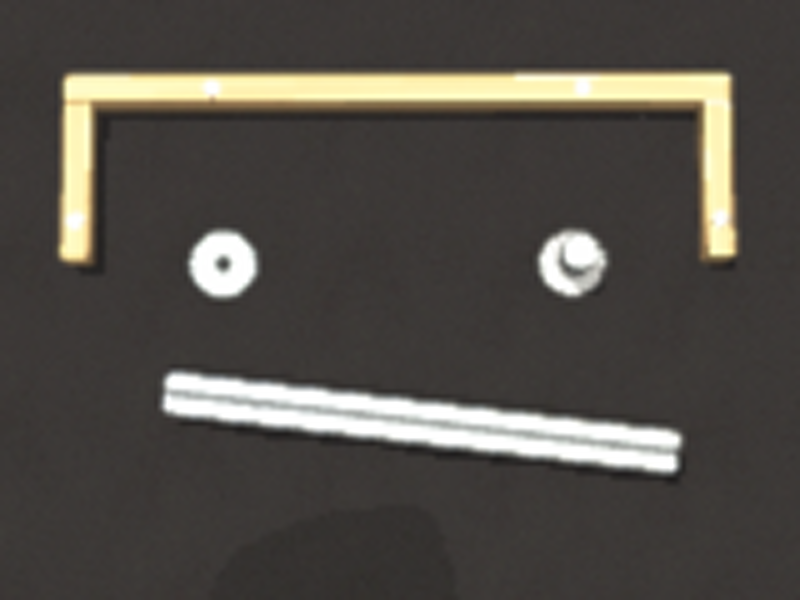

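The crop shows the socket at (223,264), the post flange at (572,264) with the post's top at (580,252). The rail's top corners are (166,372), (682,431), (679,472) and (163,413).

```bash
python3 - <<'E'
from h import *
c=manip.camera("top")
so=cw(c,223,264,0);po=cw(c,572,264,0);print("socket",so.round(4),"post",po.round(4), "posttop",cw(c,580,252,.042).round(4),np.linalg.norm(so-po))
for n,p in dict(outL=(64,74),outR=(732,74),inL=(95,103),inR=(702,103),endL=(77,262),endR=(721,257)).items(): print(n,cw(c,*p,.025).round(4))
r=[cw(c,*p,.03) for p in((166,372),(682,431),(679,470),(163,413))]
for p in r: print(p.round(4))
e1=(r[0]+r[3])/2;e2=(r[1]+r[2])/2
print(e1,e2,np.linalg.norm(e1-e2),(e1+e2)/2)
o=(so+po)/2; d=so-po; print("bay o",o,"yaw",np.arctan2(-d[0],d[1]))
E
```

```text
socket [0.5931 0.0801 0.    ] post [ 0.5949 -0.1097  0.    ] posttop [ 0.5949 -0.1096  0.042 ] 0.189792173309616
outL [0.6916 0.1656 0.025 ]
outR [ 0.6956 -0.1941  0.025 ]
inL [0.6759 0.1485 0.025 ]
inR [ 0.6794 -0.1776  0.025 ]
endL [0.5896 0.1557 0.025 ]
endR [ 0.5956 -0.1866  0.025 ]
[0.531  0.1067 0.03  ]
[ 0.5024 -0.1639  0.03  ]
[ 0.482  -0.1621  0.03  ]
[0.5095 0.1078 0.03  ]
[0.52025236 0.10724862 0.03      ] [ 0.49218141 -0.1630267   0.03      ] 0.2717291458735011 [ 0.50621689 -0.02788904  0.03      ]
bay o [ 0.59396918 -0.01477885  0.        ] yaw 0.00965702983009891
```

Units first: shifts go in shares of 50 mm and turns go in shares of pi rad. So 0.121 rad / 3.1416 = 0.0385.

```bash
cat >> h.py <<'E'
BO=np.array([.594,-.0148]);BY=.0103
def rot(a): return np.array([[np.cos(a),-np.sin(a)],[np.sin(a),np.cos(a)]])
def to_tool(wx,wy):   # tool-frame (dx,dy) to bring the TCP to a world xy; yaw of tool x
    from scipy.spatial.transform import Rotation as Rn
    s=manip.sense();R=Rn.from_rotvec(s["tool_rot"]).as_matrix();p=s["tool_pos"]
    d=R.T@np.array([wx-p[0],wy-p[1],0]); return d.round(4),np.arctan2(R[1,0],R[0,0]).round(4),p.round(4),s["clock"],s["wrist_force"].round(1)
E
echo '{"segments": [[0,0,0,0,0,0.0385],[0,0,0,0,0,0.0385],[0,0,0,0,0,0.0385],[0,0,0,0,0,0.0385],[0,0,0,0,0,0]]}' | python3 inch.py 0.0 20
echo '{"segments": [[0.4,-0.8,0,0,0,0],[0.4,-0.8,0,0,0,0],[0.4,-0.8,0,0,0,0],[0.4,-0.8,0,0,0,0],[0.4,-0.8,0,0,0,0]]}' | python3 inch.py
echo '{"segments": [[0.4,-0.8,0,0,0,0],[0.4,-0.8,0,0,0,0],[0.4,-0.8,0,0,0,0],[0.4,-0.8,0,0,0,0],[0,0,0,0,0,0]]}' | python3 inch.py
python3 -c "
from h import *
print(to_tool(.488,-.200))"
```

```text
clock: 0.7
tool_pos: [0.2322, -0.5801, 0.231]
tool_rot: [-3.137, 0.164, 0.0]
wrist_force: [-0.7, 0.3, 0.3]
opening: 0.143
grasp_force: 0.0
clock: 1.2
tool_pos: [0.353, -0.39, 0.2313]
tool_rot: [3.138, -0.157, 0.0]
wrist_force: [-0.1, -1.0, -0.4]
opening: 0.0
grasp_force: 0.0
clock: 1.7
tool_pos: [0.4505, -0.2363, 0.2314]
tool_rot: [-3.136, 0.148, -0.002]
wrist_force: [0.7, -0.4, -0.1]
opening: 0.001
grasp_force: 0.0
(array([ 0.0339, -0.0397,  0.0001]), np.float64(-0.0941), array([ 0.4505, -0.2363,  0.2314]), 1.7, array([ 0.7, -0.4, -0.1]))
```

In the tool's units: 0.04 m is 0.8, -0.02 m is -0.4, 0.009 rad / 3.1416 = 0.0029.

```bash

echo '{"segments": [[0.34,-0.4,0,0,0,0.0029],[0.34,-0.4,0,0,0,0],[0,0,0.8,0,0,0],[0,0,0.8,0,0,0],[0,0,0.8,0,0,0]]}' | python3 inch.py
echo '{"segments": [[0,0,0.8,0,0,0],[0,0,0.6,0,0,0],[0,0,0.4,0,0,0],[0,0,0.16,0,0,0],[0,0,0,0,0,0]]}' | python3 inch.py
python3 -c "
from h import *
print(to_tool(.488,-.200))
crop('top','pics/t2.png')"
```

```text
clock: 2.2
tool_pos: [0.4866, -0.2051, 0.1103]
tool_rot: [3.136, -0.171, 0.002]
wrist_force: [0.2, 0.2, 0.2]
opening: -0.002
grasp_force: 0.0
clock: 2.7
tool_pos: [0.4855, -0.2046, 0.0123]
tool_rot: [-3.136, 0.174, 0.003]
wrist_force: [0.2, -0.4, -0.7]
opening: 0.001
grasp_force: 0.0
(array([ 0.002 , -0.0048, -0.    ]), np.float64(-0.1111), array([ 0.4855, -0.2046,  0.0123]), 2.7, array([ 0.2, -0.4, -0.7]))
```

View pics/t2.png

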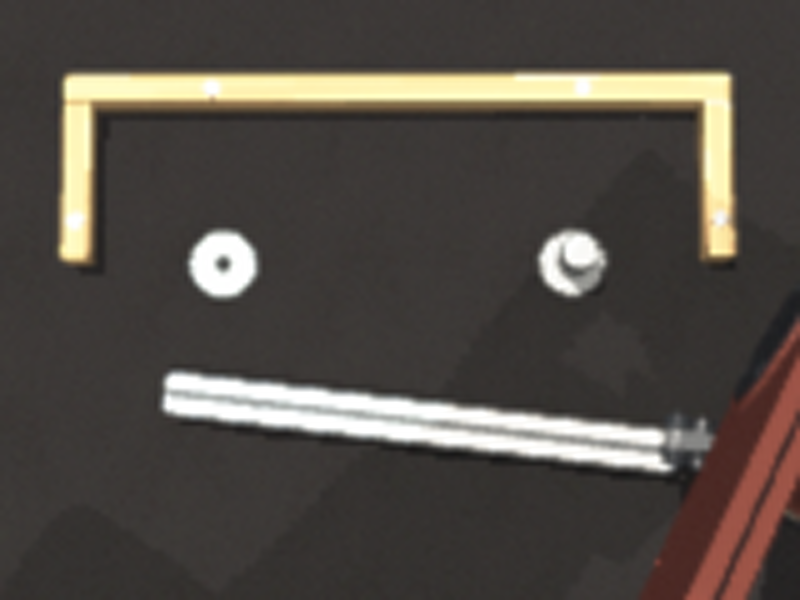

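The fingers sit on the rail's axis, just short of its right end at (690,440), and the rail hasn't moved. I'll start the axial push.

In the tool's units: -0.01 m is -0.2, 0.002 m is 0.04, -0.007 rad / 3.1416 = -0.0022.

```bash

echo '{"segments": [[0.04,-0.2,0,0,0,-0.0022],[0,-0.16,0,0,0,0],[0,-0.08,0,0,0,0],[0,-0.08,0,0,0,0],[0,-0.1,0,0,0,0]]}' | python3 inch.py
echo '{"segments": [[0,-0.1,0,0,0,0],[0,-0.1,0,0,0,0],[0,-0.1,0,0,0,0],[0,-0.1,0,0,0,0],[0,-0.1,0,0,0,0]]}' | python3 inch.py
echo '{"segments": [[0,-0.1,0,0,0,0],[0,-0.1,0,0,0,0],[0,-0.1,0,0,0,0],[0,-0.1,0,0,0,0],[0,-0.1,0,0,0,0]]}' | python3 inch.py | grep -v o_
cat >> h.py <<'E'
def rail():  # largest bright blob on the mat in the work area -> world rectangle at rail-top height
    c=manip.camera("top");p=c["pixels"][150:330,120:360].astype(int)
    m=((p.min(2)>150)&(p.max(2)-p.min(2)<30)).astype(np.uint8)
    n,l,st,_=cv2.connectedComponentsWithStats(m);k=1+st[1:,4].argmax()
    v,u=np.nonzero(l==k); w=np.array([world(c,120+a,150+b,.03)[:2] for a,b in zip(u,v)])
    (cx,cy),sz,_=r=cv2.minAreaRect((w*1000).astype(np.float32)); b=cv2.boxPoints(r)/1000
    e=sorted(b.tolist(),key=lambda q:q[1]); 
    w0=w.mean(0); d=np.linalg.svd(w-w0,full_matrices=False)[2][0]; d=d*np.sign(d[1]); s=(w-w0)@d
    f=lambda q:((rot(-BY)@(q-BO))*1000).round(1)
    print("rail size",np.round(sz,1),"e1 bay",f(w0+d*s.max()),"e2 bay",f(w0+d*s.min()),"world",(w0+d*s.max()).round(4),(w0+d*s.min()).round(4),"yaw world",np.arctan2(-d[0],d[1]).round(4))
E
python3 -c "
from h import *
print(to_tool(.488,-.200));rail()"
```

```text
clock: 3.25
tool_pos: [0.4922, -0.1737, 0.0137]
tool_rot: [3.137, -0.164, 0.001]
wrist_force: [0.1, -1.3, -0.5]
opening: 0.003
grasp_force: 0.4
clock: 3.75
tool_pos: [0.4945, -0.1488, 0.0133]
tool_rot: [3.137, -0.165, 0.0]
wrist_force: [-1.0, -2.0, 1.1]
opening: -0.005
grasp_force: 0.7
clock: 4.25
tool_pos: [0.4971, -0.1238, 0.0133]
tool_rot: [3.137, -0.165, -0.0]
wrist_force: [0.4, -0.9, 1.2]
opening: -0.001
grasp_force: 0.7
(array([-0.0011,  0.0767,  0.    ]), np.float64(-0.1052), array([ 0.4971, -0.1238,  0.0133]), 4.25, array([ 0.4, -0.9,  1.2]))
rail size [229.3  20.5] e1 bay [-68.4 173.6] e2 bay [-94.  -54.3] world [0.5238 0.1581] [ 0.5005 -0.07  ] yaw world -0.1017
```

In the tool's units: -0.005 m is -0.1.

```bash

echo '{"segments": [[0,-0.1,0,0,0,0],[0,-0.1,0,0,0,0],[0,-0.1,0,0,0,0],[0,-0.1,0,0,0,0],[0,-0.1,0,0,0,0]]}' | python3 inch.py | grep -v o_
echo '{"segments": [[0,-0.06,0,0,0,0],[0,0,0,0,0,0],[0,0.2,0,0,0,0],[0,0.4,0,0,0,0],[-0.6,0,0,0,0,0]]}' | python3 inch.py | grep -v o_
echo '{"segments": [[-0.8,0,0,0,0,0],[0,0,0,0,0,0]]}' | python3 inch.py | grep -v o_
python3 -c "
from h import *
print(to_tool(.488,-.200));rail()"
```

```text
clock: 4.8
tool_pos: [0.4996, -0.0989, 0.0132]
tool_rot: [-3.137, 0.165, 0.0]
wrist_force: [0.1, -0.1, -1.0]
opening: 0.006
grasp_force: 0.3
clock: 5.3
tool_pos: [0.4702, -0.1265, 0.0146]
tool_rot: [3.135, -0.166, 0.008]
wrist_force: [-0.2, -0.4, 0.3]
opening: 0.002
grasp_force: 0.0
clock: 5.5
tool_pos: [0.4206, -0.1173, 0.0108]
tool_rot: [-3.134, 0.167, 0.013]
wrist_force: [0.7, -0.1, -1.4]
opening: -0.003
grasp_force: 0.0
(array([ 0.0757,  0.0751, -0.0008]), np.float64(-0.1063), array([ 0.4206, -0.1173,  0.0108]), 5.5, array([ 0.7, -0.1, -1.4]))
rail size [268.8  20.9] e1 bay [-65.4 202. ] e2 bay [-95.1 -65.1] world [0.5265 0.1865] [ 0.4996 -0.0809] yaw world -0.1003
```

```bash
python3 -c "
from h import *
print(to_tool(.474,-.0538))"
```

```text
(array([ 0.0427, -0.0697, -0.0001]), np.float64(-0.1066), array([ 0.4241, -0.1185,  0.0122]), 5.55, array([ 1.3, -0.2, -0.1]))
```

In the tool's units: -0.035 m is -0.7, 0.02 m is 0.4.

```bash

echo '{"segments": [[0,-0.7,0,0,0,0],[0,-0.7,0,0,0,0],[0.4,0,0,0,0,0],[0.3,0,0,0,0,0],[0.2,0,0,0,0,0]]}' | python3 inch.py | grep -v o_
echo '{"segments": [[0.08,0,0,0,0,0],[0.08,0,0,0,0,0],[0.1,0,0,0,0,-0.0089],[0.1,0,0,0,0,-0.0089],[0.1,0,0,0,0,-0.0089]]}' | python3 inch.py 
echo '{"segments": [[0.1,0,0,0,0,-0.0089],[0.1,0,0,0,0,-0.0089],[0.1,0,0,0,0,-0.0089],[0.1,0,0,0,0,-0.0089],[0.1,0,0,0,0,-0.0089]]}' | python3 inch.py 
python3 -c "
from h import *
print(to_tool(.474,-.0538));rail()"
```

```text
clock: 6.05
tool_pos: [0.482, -0.0546, 0.0141]
tool_rot: [3.137, -0.164, 0.004]
wrist_force: [-1.0, 0.1, 0.7]
opening: -0.001
grasp_force: 0.4
clock: 6.55
tool_pos: [0.5024, -0.0561, 0.0132]
tool_rot: [-3.141, 0.03, 0.0]
wrist_force: [0.8, 0.4, -1.3]
opening: 0.003
grasp_force: 0.2
clock: 7.05
tool_pos: [0.5276, -0.0551, 0.0133]
tool_rot: [3.136, 0.19, -0.0]
wrist_force: [-0.4, 0.1, -0.7]
opening: 0.0
grasp_force: 0.2
(array([-0.0531, -0.0078,  0.    ]), np.float64(0.1212), array([ 0.5276, -0.0551,  0.0133]), 7.05, array([-0.4,  0.1, -0.7]))
rail size [ 20.8 169.5] e1 bay [-78.3 204.4] e2 bay [-54.4  36.6] world [0.5136 0.1888] [0.5392 0.0213] yaw world 0.1519
```

In the tool's units: 0.005 m is 0.1, -0.032 rad / 3.1416 = -0.0102.

```bash

echo '{"segments": [[0.1,0,0,0,0,-0.0102],[0.1,0,0,0,0,-0.0102],[0.1,0,0,0,0,-0.0102],[0.1,0,0,0,0,-0.0102],[0.1,0,0,0,0,-0.0102]]}' | python3 inch.py | grep -v o_
echo '{"segments": [[0.1,0,0,0,0,-0.0102],[0.1,0,0,0,0,-0.0102],[0.1,0,0,0,0,-0.0102],[0.1,0,0,0,0,-0.0102],[0.1,0,0,0,0,-0.0102]]}' | python3 inch.py | grep -v o_
python3 -c "
from h import *
print(to_tool(.474,-.0538));rail()"
```

```text
clock: 7.6
tool_pos: [0.5522, -0.0505, 0.0133]
tool_rot: [-3.111, -0.441, -0.0]
wrist_force: [-0.6, -0.1, -0.8]
opening: 0.003
grasp_force: 0.2
clock: 8.1
tool_pos: [0.5757, -0.042, 0.0133]
tool_rot: [3.065, 0.688, 0.0]
wrist_force: [-0.1, -0.3, 0.0]
opening: -0.002
grasp_force: 0.2
(array([-0.097 , -0.0328, -0.    ]), np.float64(0.4415), array([ 0.5757, -0.042 ,  0.0133]), 8.1, array([-0.1, -0.3,  0. ]))
rail size [ 21.5 152.9] e1 bay [-93.6 206.4] e2 bay [-32.8  66. ] world [0.4983 0.1907] [0.5605 0.0509] yaw world 0.4186
```

In the tool's units: -0.03 m is -0.6, 0.005 m is 0.1, -0.028 rad / 3.1416 = -0.0089.

```bash

echo '{"segments": [[0.1,0,0,0,0,-0.0089],[0.1,0,0,0,0,-0.0089],[0,0,0,0,0,0],[-0.3,0,0,0,0,0],[-0.6,0,0,0,0,0]]}' | python3 inch.py | grep -v o_
echo '{"segments": [[0,-0.8,0,0,0,0],[0,-0.8,0,0,0,0],[0,-0.8,0,0,0,0],[0,-0.8,0,0,0,0],[0,-0.8,0,0,0,0]]}' | python3 inch.py | grep -v o_
echo '{"segments": [[0,-0.8,0,0,0,0],[0,-0.6,0,0,0,0],[0,-0.4,0,0,0,0],[0,0,0,0,0,0]]}' | python3 inch.py | grep -v o_
python3 -c "
from h import *
print(to_tool(.487,.219));rail();crop('top','pics/t3.png')"
```

```text
clock: 8.65
tool_pos: [0.546, -0.059, 0.0138]
tool_rot: [3.045, 0.771, 0.003]
wrist_force: [0.1, -0.6, 0.5]
opening: -0.001
grasp_force: 0.0
clock: 9.15
tool_pos: [0.449, 0.118, 0.0135]
tool_rot: [-3.046, -0.768, -0.001]
wrist_force: [0.4, 0.3, -0.4]
opening: -0.001
grasp_force: 0.0
clock: 9.55
tool_pos: [0.4057, 0.1977, 0.0133]
tool_rot: [-3.044, -0.774, 0.0]
wrist_force: [0.7, 0.3, 0.1]
opening: -0.001
grasp_force: 0.0
(array([ 0.0816,  0.0201, -0.    ]), np.float64(0.4979), array([0.4057, 0.1977, 0.0133]), 9.55, array([0.7, 0.3, 0.1]))
rail size [ 21.4 268.7] e1 bay [-96.2 205.6] e2 bay [ 22.  -35.7] world [0.4957 0.1898] [ 0.6164 -0.0503] yaw world 0.466
```

View pics/t3.png

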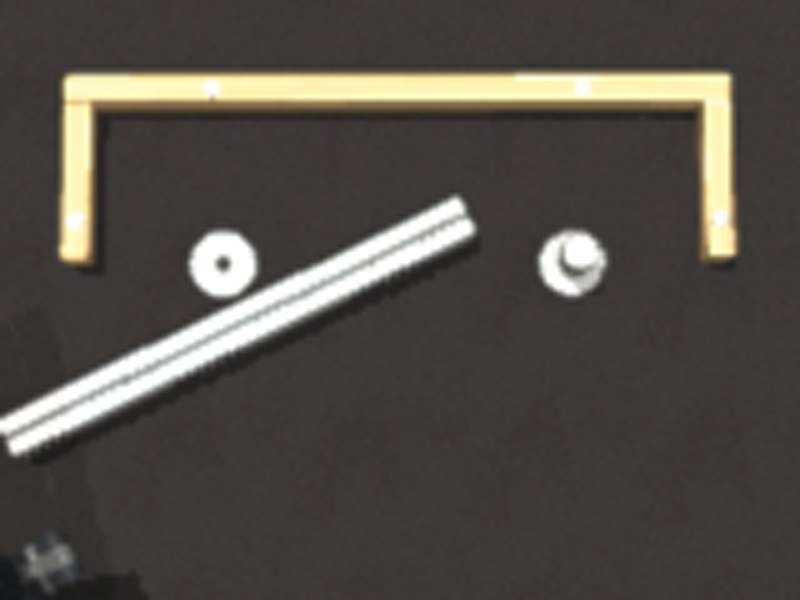

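The rail now lies at about 26° with its right end inside at (465,215), left of the post and clear of it. Its left end is outside the bay at (5,440), and the fingers are at (45,560). Next I line up behind the left end.

In the tool's units: 0.04 m is 0.8, 0.03 m is 0.6, 0.032 rad / 3.1416 = 0.0102.

```bash

echo '{"segments": [[0.8,0,0,0,0,0],[0.6,0,0,0,0,0],[0.2,0,0,0,0,0.0102],[0,0,0,0,0,0]]}' | python3 inch.py | grep -v o_
python3 -c "
from h import *
print(to_tool(.4835,.2139));rail()"
```

```text
clock: 10.05
tool_pos: [0.4798, 0.2335, 0.0136]
tool_rot: [3.058, 0.718, 0.003]
wrist_force: [0.3, 0.7, -0.1]
opening: 0.001
grasp_force: 0.0
(array([-0.0054,  0.0192,  0.    ]), np.float64(0.4611), array([0.4798, 0.2335, 0.0136]), 10.05, array([ 0.3,  0.7, -0.1]))
rail size [ 21.4 265. ] e1 bay [-94.5 202.3] e2 bay [ 21.9 -35.7] world [0.4975 0.1865] [ 0.6163 -0.0503] yaw world 0.4652
```

```bash

echo '{"segments": [[-0.1,0.2,0,0,0,0],[0,0.18,0,0,0,0],[0,0.08,0,0,0,0],[0,0.08,0,0,0,0],[0,0.08,0,0,0,0]]}' | python3 inch.py | grep -v o_
echo '{"segments": [[0,0.1,0,0,0,0],[0,0.1,0,0,0,0],[0,0.1,0,0,0,0],[0,0.1,0,0,0,0],[0,0.1,0,0,0,0]]}' | python3 inch.py
echo '{"segments": [[0,0.1,0,0,0,0],[0,0.1,0,0,0,0],[0,0.1,0,0,0,0],[0,0.1,0,0,0,0],[0,0.1,0,0,0,0]]}' | python3 inch.py
python3 -c "
from h import *
print(to_tool(.4835,.2139));rail()"
```

```text
clock: 10.6
tool_pos: [0.4869, 0.2035, 0.0135]
tool_rot: [-3.058, -0.72, -0.0]
wrist_force: [-0.2, -0.7, -0.0]
opening: -0.001
grasp_force: 0.0
clock: 11.1
tool_pos: [0.4981, 0.1814, 0.0133]
tool_rot: [-3.058, -0.721, -0.0]
wrist_force: [-0.1, 1.7, 1.1]
opening: -0.001
grasp_force: 0.7
clock: 11.6
tool_pos: [0.5092, 0.1589, 0.0133]
tool_rot: [-3.058, -0.72, 0.0]
wrist_force: [0.2, 1.3, 0.9]
opening: 0.0
grasp_force: 0.7
(array([ 0.0015, -0.0607,  0.    ]), np.float64(0.4628), array([0.5092, 0.1589, 0.0133]), 11.6, array([0.2, 1.3, 0.9]))
rail size [ 21.4 230.8] e1 bay [-58.2 127.3] e2 bay [ 43.7 -79.9] world [0.5345 0.1119] [ 0.6385 -0.0942] yaw world 0.4672
```

In the tool's units: 0.005 m is 0.1.

```bash

echo '{"segments": [[0,0.1,0,0,0,0],[0,0.1,0,0,0,0],[0,0.1,0,0,0,0],[0,0.1,0,0,0,0],[0,0.1,0,0,0,0]]}' | python3 inch.py | grep -v o_
echo '{"segments": [[0,0.1,0,0,0,0],[0,0.1,0,0,0,0],[0,0.1,0,0,0,0],[0,0.08,0,0,0,0],[0,0,0,0,0,0]]}' | python3 inch.py
python3 -c "
from h import *
print(to_tool(.4835,.2139));rail();crop('top','pics/t4.png')"
```

```text
clock: 12.15
tool_pos: [0.5204, 0.1365, 0.0132]
tool_rot: [3.058, 0.72, -0.0]
wrist_force: [-0.4, 0.6, -0.2]
opening: 0.002
grasp_force: 0.4
clock: 12.65
tool_pos: [0.5291, 0.1194, 0.0134]
tool_rot: [3.058, 0.72, 0.0]
wrist_force: [0.3, -0.9, 0.4]
opening: 0.003
grasp_force: 0.0
(array([ 0.0013, -0.105 , -0.    ]), np.float64(0.4623), array([0.5291, 0.1194, 0.0134]), 12.65, array([ 0.3, -0.9,  0.4]))
rail size [ 21.4 238.1] e1 bay [-42.3  93.4] e2 bay [  63.2 -120. ] world [0.5507 0.0782] [ 0.6585 -0.1342] yaw world 0.4696
```

View pics/t4.png

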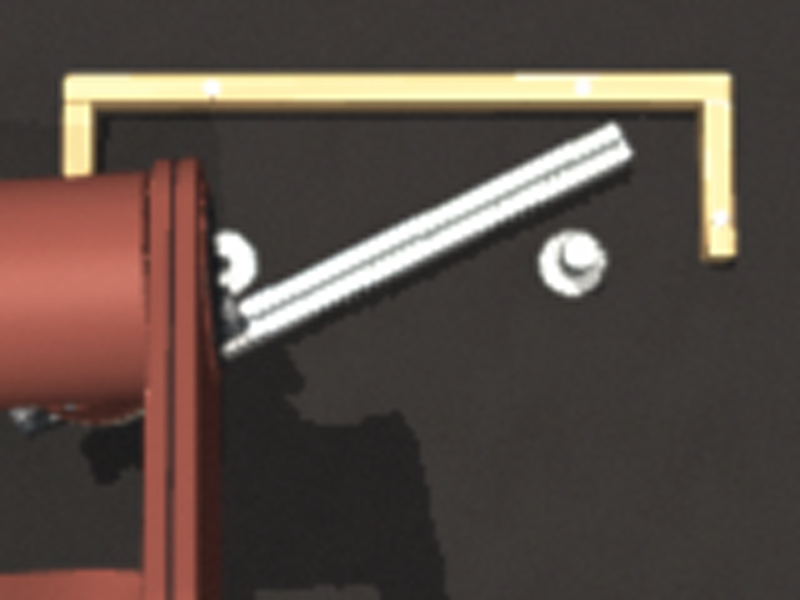

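The right end is now behind the post at (620,140) and the left end is still outside at about (230,330). Next I go round to the robot side of the left end and swing it in.

In the tool's units: 0.03 m is 0.6, -0.025 m is -0.5.

```bash

echo '{"segments": [[0,-0.2,0,0,0,0],[0,-0.3,0,0,0,0],[-0.5,0,0,0,0,0],[-0.5,0,0,0,0,0],[0,0.6,0,0,0,0]]}' | python3 inch.py | grep -v o_
echo '{"segments": [[0,0.6,0,0,0,0],[0,0.1,0,0,0,0],[0.2,0,0,0,0,0],[0.16,0,0,0,0,0],[0,0,0,0,0,0]]}' | python3 inch.py
python3 -c "
from h import *
print(to_tool(.4835,.2139));rail()"
```

```text
clock: 13.25
tool_pos: [0.48, 0.0955, 0.0114]
tool_rot: [-3.054, -0.726, 0.011]
wrist_force: [0.1, -0.3, -0.0]
opening: -0.001
grasp_force: 0.0
clock: 13.75
tool_pos: [0.5188, 0.0715, 0.0135]
tool_rot: [-3.057, -0.723, -0.001]
wrist_force: [-0.3, 0.5, 0.4]
opening: 0.0
grasp_force: 0.0
(array([ 0.0322, -0.1431,  0.    ]), np.float64(0.4645), array([0.5188, 0.0715, 0.0135]), 13.75, array([-0.3,  0.5,  0.4]))
rail size [ 21.4 167.5] e1 bay [-11.2  30.1] e2 bay [  63.2 -120. ] world [0.5824 0.0152] [ 0.6585 -0.1342] yaw world 0.4708
```

In the tool's units: 0.005 m is 0.1, 0.004 m is 0.08, 0.028 rad / 3.1416 = 0.0089.

```bash

echo '{"segments": [[0.08,0,0,0,0,0],[0.08,0,0,0,0,0],[0.06,0,0,0,0,0],[0.1,0,0,0,0,0.0089],[0.1,0,0,0,0,0.0089]]}' | python3 inch.py | grep -v o_
echo '{"segments": [[0.1,0,0,0,0,0.0089],[0.1,0,0,0,0,0.0089],[0.1,0,0,0,0,0.0089],[0.1,0,0,0,0,0.0089],[0.1,0,0,0,0,0.0089]]}' | python3 inch.py
python3 -c "
from h import *
print(to_tool(.4835,.2139));rail()"
```

```text
clock: 14.3
tool_pos: [0.5368, 0.0793, 0.0132]
tool_rot: [-3.077, -0.633, 0.001]
wrist_force: [-0.3, -0.2, 0.7]
opening: 0.002
grasp_force: 0.2
clock: 14.8
tool_pos: [0.5603, 0.0878, 0.0132]
tool_rot: [-3.114, -0.416, 0.001]
wrist_force: [-0.3, 0.7, 0.8]
opening: -0.001
grasp_force: 0.3
(array([-0.041 , -0.1418,  0.    ]), np.float64(0.2655), array([0.5603, 0.0878, 0.0132]), 14.8, array([-0.3,  0.7,  0.8]))
rail size [ 21.5 181.8] e1 bay [ 5.4 48.3] e2 bay [  54.8 -126.7] world [0.5989 0.0336] [ 0.6501 -0.1409] yaw world 0.2855
```

In the tool's units: 0.005 m is 0.1, 0.028 rad / 3.1416 = 0.0089.

```bash

echo '{"segments": [[0.1,0,0,0,0,0.0089],[0.1,0,0,0,0,0.0089],[0.1,0,0,0,0,0.0089],[0.1,0,0,0,0,0.0089],[0.1,0,0,0,0,0.0089]]}' | python3 inch.py | grep -v o_
echo '{"segments": [[0.1,0,0,0,0,0.0089],[0.1,0,0,0,0,0.0089],[0.1,0,0,0,0,0.0089],[0.1,0,0,0,0,0.0089],[0,0,0,0,0,0]]}' | python3 inch.py
python3 -c "
from h import *
print(to_tool(.4835,.2139));rail()"
```

```text
clock: 15.35
tool_pos: [0.5851, 0.093, 0.0133]
tool_rot: [-3.135, -0.196, 0.0]
wrist_force: [-0.3, 0.8, -0.2]
opening: 0.001
grasp_force: 0.2
clock: 15.85
tool_pos: [0.6055, 0.0946, 0.0135]
tool_rot: [3.141, 0.021, 0.001]
wrist_force: [-0.0, 0.2, 0.5]
opening: -0.0
grasp_force: 0.0
(array([-1.204e-01, -1.210e-01, -1.000e-04]), np.float64(0.0136), array([0.6055, 0.0946, 0.0135]), 15.85, array([-0. ,  0.2,  0.5]))
rail size [ 21.6 189.4] e1 bay [36.7 56.4] e2 bay [  41.4 -132.9] world [0.6301 0.042 ] [ 0.6368 -0.1473] yaw world 0.0353
```

In the tool's units: 0.04 m is 0.8, 0.028 m is 0.56, 0.003 rad / 3.1416 = 0.001.

```bash

echo '{"segments": [[-0.2,0,0,0,0,0],[-0.4,0,0,0,0,0],[0,0.8,0,0,0,0.001],[0,0.8,0,0,0,0],[0,0.56,0,0,0,0]]}' | python3 inch.py | grep -v o_
echo '{"segments": [[0.3,0,0,0,0,0],[0.3,0,0,0,0,0],[0.08,0,0,0,0,0],[0.08,0,0,0,0,0],[0.08,0,0,0,0,0]]}' | python3 inch.py
echo '{"segments": [[0.08,0,0,0,0,0],[0.08,0,0,0,0,0],[0.08,0,0,0,0,0],[0.08,0,0,0,0,0],[0,0,0,0,0,0]]}' | python3 inch.py
python3 -c "
from h import *
print(to_tool(.648,-.013));rail()"
```

```text
clock: 16.4
tool_pos: [0.575, -0.0154, 0.0134]
tool_rot: [3.141, 0.019, -0.0]
wrist_force: [-0.1, 0.2, 0.3]
opening: -0.003
grasp_force: 0.0
clock: 16.9
tool_pos: [0.617, -0.0129, 0.0129]
tool_rot: [-3.141, -0.019, 0.003]
wrist_force: [-1.3, -0.6, 0.6]
opening: -0.0
grasp_force: 0.6
clock: 17.4
tool_pos: [0.6347, -0.0132, 0.0134]
tool_rot: [3.141, 0.019, 0.001]
wrist_force: [0.0, -0.3, -0.1]
opening: -0.004
grasp_force: 0.0
(array([0.0133, 0.    , 0.    ]), np.float64(0.0119), array([ 0.6347, -0.0132,  0.0134]), 17.4, array([ 0. , -0.3, -0.1]))
rail size [19.1 43.1] e1 bay [ 63.  -89.8] e2 bay [  64.5 -133.4] world [ 0.6579 -0.1039] [ 0.6599 -0.1475] yaw world 0.0451
```

In the tool's units: 0.004 m is 0.08, 0.002 m is 0.04.

```bash

echo '{"segments": [[0.08,0,0,0,0,0],[0.08,0,0,0,0,0],[0.04,0,0,0,0,0],[0.04,0,0,0,0,0]]}' | python3 inch.py|grep -v open
echo '{"segments": [[0.02,0,0,0,0,0],[0.02,0,0,0,0,0]]}' | python3 inch.py|grep -v open
python3 -c "
from h import *
print(to_tool(.648,-.013))"
```

```text
clock: 17.85
tool_pos: [0.6462, -0.013, 0.0133]
tool_rot: [-3.142, -0.019, 0.0]
wrist_force: [-0.5, -0.3, -0.1]
grasp_force: 0.4
clock: 18.05
tool_pos: [0.6472, -0.0129, 0.0131]
tool_rot: [-3.141, -0.019, 0.004]
wrist_force: [-7.8, 0.3, 5.6]
grasp_force: 3.5
(array([ 0.0008,  0.0001, -0.    ]), np.float64(0.012), array([ 0.6472, -0.0129,  0.0131]), 18.05, array([-7.8,  0.3,  5.6]))
```

In the tool's units: -0.04 m is -0.8, -0.02 m is -0.4.

```bash

echo '{"segments": [[0,0,0,0,0,0],[-0.1,0,0,0,0,0],[-0.4,0,0,0,0,0],[-0.8,0,0,0,0,0],[-0.8,0,-0.4,0,0,0]]}' | python3 inch.py|grep force
echo '{"segments": [[-0.8,0,0,0,0,0],[-0.8,0,0,0,0,0],[-0.8,0,0,0,0,0],[0,0,0,0,0,0]]}' | python3 inch.py|grep pos
python3 -c "
from h import *
rail();crop('top','pics/t5.png')"
```

```text
wrist_force: [-0.8, -0.9, 1.3]
grasp_force: 0.0
tool_pos: [0.4165, -0.0145, 0.0311]
rail size [ 19.1 267.4] e1 bay [ 74.8 134.1] e2 bay [  73.7 -133.3] world [0.6674 0.1201] [ 0.6691 -0.1473] yaw world 0.0064
```

View pics/t5.png

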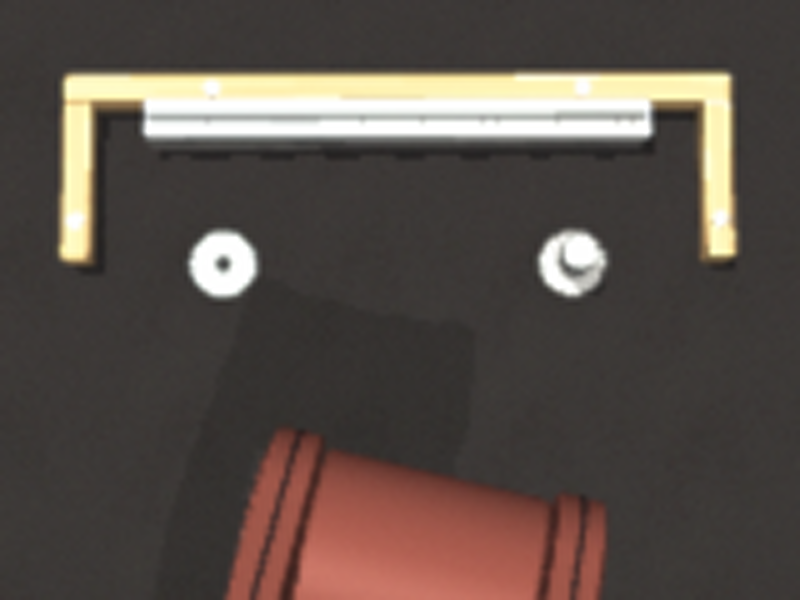

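The rail lies flush along the back strip, from (145,120) to (652,120) in the crop, with no visible gap, and the post and mat are clear. I'll lift the tool and hand in.

In the tool's units: -0.04 m is -0.8, -0.03 m is -0.6.

```bash

echo '{"segments": [[0,0,-0.8,0,0,0],[0,0,-0.8,0,0,0],[0,0,-0.6,0,0,0],[0,0,0,0,0,0],[0,0,0,0,0,0]]}' | python3 inch.py
python3 -c "
from h import *
rail();print(manip.sign_off())"
```

```text
clock: 19.55
tool_pos: [0.4251, -0.016, 0.1447]
tool_rot: [3.141, 0.019, 0.006]
wrist_force: [-0.7, -0.1, -0.5]
opening: -0.001
grasp_force: 0.0
rail size [ 19.1 267.4] e1 bay [ 74.7 134.1] e2 bay [  73.9 -133.3] world [0.6673 0.1201] [ 0.6693 -0.1473] yaw world 0.0073
the job is handed in; nothing more can be done
None
```

The rail was pushed in behind the post and swung round; it now lies inside the bay along the back strip, within about 1 mm of flush by camera. I handed the job in at about 19.6 s with the arm clear; the push paths stayed well away from the breadboard, red board and jar, though I didn't re-measure them.

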